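Open the filter door of a bench dust-filter unit

TASK

Open up the blue dust-filter unit so that its filter can be changed: turn both black wing fasteners on the sloping panel a quarter turn anticlockwise, fully to unlocked, then press the panel in at its ribbed pad, without forcing it, until the push catch lets go and it springs ajar, and swing it up until it stands fully open and stays there. Leave the fasteners unlocked, and do not knock about the other things on the bench or on the unit.

Things in the scene. Friction and masses are not known exactly. Their poses are not given: they have to be found in the camera images.
- unit: dust-filter unit: blue metal box 260 mm deep (x), 340 mm wide (y), 175 mm high, fixed. Origin: centre of its underside; +x to its rear, +y to its left, z up. The panel closing its front upper half slopes 30 deg, rising to the rear: its outward normal leans 30 deg from vertical towards -x. Hinge line along y at x = 40, z = 175 mm; front wall at x = -99 mm, 81 mm high; flat deck behind the hinge
- panel (a joint): hinge angle of the access panel, rad: aluminium plate 185 mm (down the slope) x 296 x 10 mm, hinged at its upper rear edge. 0 = shut; grows as its lower front edge swings up and back; stop at 1.75 (70 deg above level). Pressed in, it meets a hard stop at -0.05. Locked fasteners stop it both ways (2 mm of play). The counterbalanced stiff hinge stays where it is left; 1 to 3 N at the handle moves it
- panel_hinge (a point): point on the hinge line at mid-width, 5 mm below the panel's outer face; turns with the panel: x points up the slope from the free lower edge to the hinge, y to the left along the hinge line, z outward along the panel's normal
- push_pad: ribbed dark pad of soft rubber, 36 mm (down the slope) x 70 x 4 mm, on the panel's outer face at mid-width, 118 mm from the hinge and 48 mm above the handle; origin at the centre of its underside, axes as panel_hinge. It gives up to 3 mm when pressed (5 N per mm), before and while the panel itself moves in
- pad_top (a point): centre of the ribbed pad's outer face: press here along -z (z is outward). With both fasteners unlocked, about 10 to 16 N here drives the panel in to an angle of about -0.033, where the hidden catch lets go; the panel's hard stop follows 2 mm deeper. When the tool backs off, a spring plunger lifts the panel ajar, to an angle of about 0.2; the catch does not take hold again
- left_fastener (a joint): angle of the left wing fastener (unit's +y side), rad: 0 = fully locked (wing across the panel, yellow mark at the red dot), 1.571 = fully unlocked, at its stop (wing up and down the slope, mark at the green dot); grows anticlockwise seen from outside. Starts at 0 to 0.3, turns stiffly (0.15 N m), stays where left; its cam tongue clears the slot at about 1.25
- left_grip (a point): middle of the left fastener's wing, on its axis, 21 mm above the panel's face, 105 mm from the hinge, 100 mm left of mid-panel. The wing is a black bar 70 mm long (this point's y), 14 mm thick (x), 26 mm tall: from 8 to 34 mm above the panel's face, on a round foot 42 mm across. z points outward along the axis. The point turns with the wing
- right_fastener (a joint): angle of the right wing fastener (on the unit's -y side), as for the left one: also unlocks anticlockwise, 0 locked to 1.571 unlocked
- right_grip (a point): middle of the right fastener's wing, as left_grip, 100 mm right of the panel's middle
- stain_can: bystander: steel can, 80 mm across, 100 mm high, beside the unit's left front; origin at the centre of its underside
- glue_jar: bystander: white jar with yellow lid, 72 mm across, 90 mm high, left of the unit; origin under its centre
- sanding_block: bystander: cork and wood block 120 x 66 x 38 mm, right front of the unit; origin under its centre
- brush: bystander: flat paint brush 185 mm long lying right of the unit; origin on the bench under its ferrule
- wood_tile: bystander: dark wood square 60 x 60 x 10 mm lying in front of the unit; origin under its centre
- wax_tin: bystander: brass-coloured round tin, 80 mm across, 34 mm high, on the unit's rear deck, left; origin under its centre
- sanding_sponge: bystander: orange block 68 x 98 x 26 mm on the unit's rear deck, right; origin under its centre
- panel_handle (a point): middle of the panel's bow handle: black round bar 10 mm thick, 110 mm long along the hinge direction, centre line 35 mm above the panel's outer face, 166 mm from the hinge (19 mm from the panel's lower edge), with a leg at each end; axes as panel_hinge. To swing the panel up, lead this round the hinge: at full opening it is about 340 mm above the bench. A pinched bar can turn between the fingers

How it is judged:
On the way, in this order (a step that is already met when the one before it is completed fails the run):
1. both wing fasteners turned to unlocked (each past 1.35 of 1.57 rad) with the panel still shut (value of joint each of left_fastener, right_fastener above 1.35 rad and value of joint panel below 0.04 rad), for 0.1 s.
2. panel pressed in at its pad, to the point where its catch lets go (value of joint panel below -0.025 rad and contact force between push_pad and anything else above 2 N).
3. panel sprung ajar by its plunger (value of joint panel above 0.08 rad).
At the end, for the whole second after the job is handed in: Both fasteners unlocked (each past 1.35 rad of its 1.57), the panel swung up past 1.5 rad (of 1.75) and standing there at rest, the seven bystanders within 30 mm of where they stood (value of joint each of left_fastener, right_fastener above 1.35 rad and value of joint panel above 1.5 rad and velocity of joint panel between -0.05 and 0.05 rad/s and distance of each of stain_can, glue_jar, sanding_block, brush, wood_tile, wax_tin, sanding_sponge from where it was at the start of the episode below 0.03 m); the robot touches nothing.
It fails at once if one of the other things on the bench or the unit was pushed more than 30 mm or tipped over (distance of any of stain_can, glue_jar, sanding_block, brush, wood_tile, wax_tin, sanding_sponge from where it was at the start of the episode above 0.03 m or angle between any of stain_can, glue_jar, sanding_block, brush, wood_tile, wax_tin, sanding_sponge's own z axis and vertical above 0.5 rad).
It fails at once if the panel was forced: more than 50 N on the push pad (contact force between push_pad and anything else above 50 N).
It also fails if it takes over 70 s, if anything falls off the work surface, if the arm or the gripper's body presses on something with over 40 N, if the wrist force passes 120 N, or if a joint passes its speed limit or range.

ROBOT

A 7-joint arm with a two-finger parallel gripper is mounted at the origin on the work surface. World frame = base frame: x ahead of the robot, y to its left, z up, the work surface at z = 0. Lengths are in m, angles in rad, forces in N, time in s.
With the tool pointing down it reaches from about 0.4 to 0.875 m from the base axis. Payload 4.4 kg.
Tool frame: the origin (TCP) lies midway between the tips of the shut fingers; the grasp point (between the pads) lies 19 mm behind it (bot.tcp_to_grasp is the y of the grasp point in the tool frame, in m); y points along the fingers, x is the direction in which the jaws open and shut, and the axes are right-handed (so a half turn about y gives the same grasp; the last joint's range is limited). The gripper opens to 85 mm and grips with 20 to 120 N. Pads are 22 mm wide; open, the fingers measure 114 mm over their backs; the gripper's body (76 mm by 85 mm) begins 54 mm behind the grasp point. The pads swing forward as they close: fully open they stand 13 mm farther back than shut.
Start: joints at [-1.375, 0.628, 0.038, 1.517, -0.027, 0.996, -0.02], TCP at [0.168, 0.628, 0.231] pointing down, gripper open.
Joint ranges: [-3.06, 3.06], [-0.37, 2.12], [-1.25, 1.32], [0.18, 2.47], [-1.1, 4.24], [0.23, 1.98], [-2.94, 2.94]. Speed limits (rad/s): [2.57, 2.57, 3.14, 3.14, 3.14, 3.14, 3.14].

INTERFACE

Orientations are given as a 3x3 rotation matrix whose columns are the frame's x, y, z axes.
In Python, from cell import bot gives the robot as it stands. The module is installed in compiled form; this text tells all that it offers. Calls block until the motion is done:
- bot.movep(position, orientation): joint-space move of the TCP to a pose.
- bot.move_linear(position, rotation=None, speed=0.15, max_force=None): straight line of the TCP; rotation=None keeps the orientation; speed is the mean speed in m/s. With max_force (N) it stops when the force on the tool has changed by that much, and returns True; else False.
- bot.move_j(angles): joint-space move.
- bot.grip(opening, squeeze=None): finger opening in m; squeeze is the grip in N (None keeps the last); returns when the fingers have stopped.
- bot.sleep(seconds).
- bot.inverse_kinematics(position, orientation): joint angles nearest the present ones, or None.
- bot.capture(name): name is "scene" or "top" or "wrist"; returns the picture (480x640x3 uint8, red, green, blue); there is no depth.
- bot.camera_params(name): a dict with "fovy" (degrees; the focal length in pixels is half the picture's height over the tangent of half this angle, whatever the lens; pixels are square), "cx", "cy" (the principal point, pixels), "R" (3x3) and "t" (3): a world point X has camera coordinates R X + t. Camera axes: x right, y down, z forward; pixel columns grow to the right and rows downward; lengths in m; the calibration is good to about 2 mm. A picture is of the moment at which its call begins: read the wrist's pose just before it. camera_params takes no time and is no camera call; for the wrist camera it gives the pose at the moment of the call.
A pose or a line that the arm cannot do raises bot.Unreachable and nothing moves.
- bot.sign_off(): hands the job in, once; it reports no verdict.
Readings, each from a call of its own:
- bot.get_t(): time.
- bot.get_qpos(): joint angles.
- bot.get_dq(): joint speeds.
- bot.get_joint_torque(): joint torques, N m.
- bot.get_eef_pos(): TCP position.
- bot.get_tcp_rot(): TCP orientation.
- bot.get_contact_force(): force on the tool from outside, world axes, zero at the start.
- bot.get_ft_torque(): the same for the moment, N m.
- bot.get_opening(): finger opening in m.
Only numpy, scipy, OpenCV 4.12 (cv2) and the standard library are available. Lean on these libraries where they do the work, as an engineer would, in place of code of your own. Each camera call takes 0.05 s, during which the arm holds its last target.

## Working session

There is one attempt and no reset: what is moved stays moved. The work goes in short steps, each a Python script; the robot and the scene stay as the last script left them, time stands still between calls to the robot, and variables do not carry over. Pictures are saved under pics/ and viewed, and the job is handed in when it is done.

```bash
ls; mkdir -p pics; python3 - <<'E'
from cell import bot
import cv2,numpy as np
for n in ["scene","top","wrist"]:
    p=bot.camera_params(n); im=bot.capture(n)
    cv2.imwrite(f"pics/{n}0.png",im[:,:,::-1]); print(n,p)
print(bot.get_t(),bot.get_eef_pos(),bot.get_tcp_rot(),bot.tcp_to_grasp)
E
```

```text
pics
scene {'fovy': 42.06157508612784, 'cx': 322.62471624509175, 'cy': 243.05363516219575, 'R': array([[-2.71205709e-01,  9.62521127e-01, -7.37887332e-04],
       [ 5.96510096e-01,  1.67474503e-01, -7.84938211e-01],
       [-7.55396034e-01, -2.13319881e-01, -6.19573611e-01]]), 't': array([ 0.13350165, -0.23876112,  1.77682863])}
top {'fovy': 43.405290615305304, 'cx': 310.4072194803954, 'cy': 230.52462456795638, 'R': array([[ 0.02308249, -0.99949349,  0.02190795],
       [-0.98875049, -0.02606276, -0.14728609],
       [ 0.14778247, -0.01826177, -0.98885128]]), 't': array([-0.00841663,  0.59149154,  1.42662245])}
wrist {'fovy': 70.10682682388772, 'cx': 321.4569369514213, 'cy': 243.89523944866392, 'R': array([[ 0.25861011,  0.96597886, -0.00237648],
       [ 0.92991363, -0.2482873 ,  0.2713191 ],
       [ 0.26149847, -0.07237579, -0.96248652]]), 't': array([-0.64844929, -0.03552799,  0.378719  ])}
0.15 [0.16807902 0.62742211 0.23062637] [[ 2.58788239e-01 -3.62323144e-04 -9.65934012e-01]
 [ 9.65933021e-01 -1.38388943e-03  2.58788492e-01]
 [-1.43051093e-03 -9.99998977e-01 -8.15441946e-06]] -0.0187
```

View pics/scene0.png

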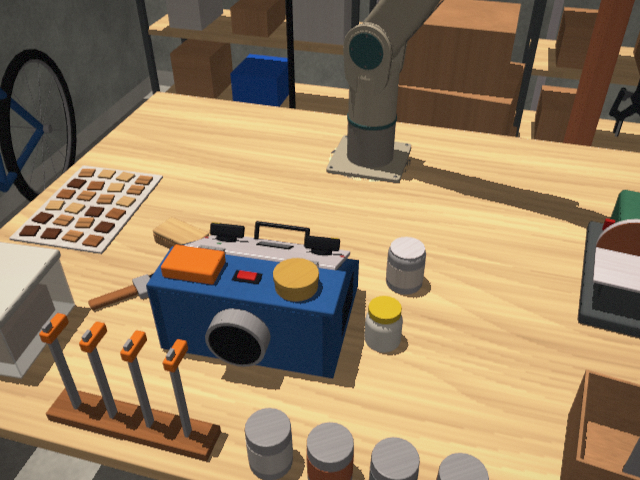

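View pics/top0.png

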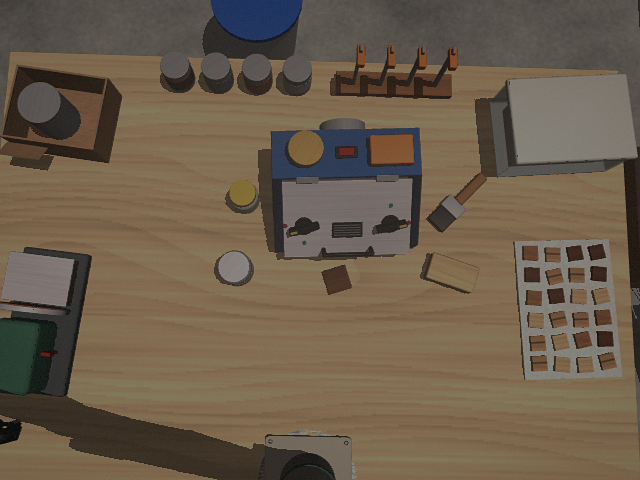

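The top view shows the unit at about (347,190). The two fasteners are near (303,228) and (391,224), the pad is at (347,229) and the handle is at (347,250). I'll enlarge that area.

```bash
python3 - <<'E'
import cv2
im=cv2.imread("pics/top0.png")[115:275,250:440]
cv2.imwrite("pics/topc.png",cv2.resize(im,None,fx=4,fy=3.75,interpolation=cv2.INTER_CUBIC)[:600])
E
cat > h.py <<'E'
from cell import bot
import numpy as np, cv2
def ray(p,uv):
    f=240/np.tan(np.radians(p["fovy"])/2)
    d=p["R"].T@np.array([(uv[0]-p["cx"])/f,(uv[1]-p["cy"])/f,1.]); o=-p["R"].T@p["t"]
    return o,d/np.linalg.norm(d)
def onz(p,uv,z):
    o,d=ray(p,uv); return o+d*(z-o[2])/d[2]
def proj(p,X):
    f=240/np.tan(np.radians(p["fovy"])/2)
    c=p["R"]@np.asarray(X)+p["t"]; return np.array([p["cx"]+f*c[0]/c[2],p["cy"]+f*c[1]/c[2]])
E
```

```text
(no output)
```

View pics/topc.png

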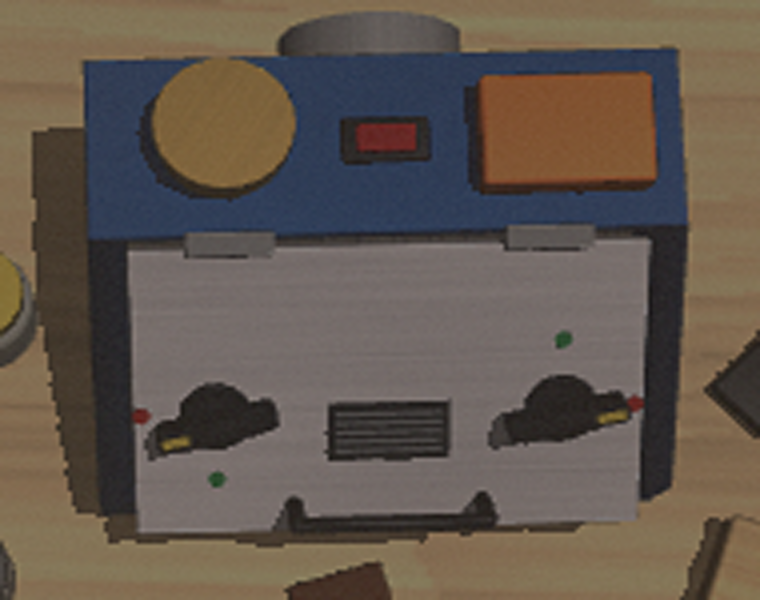

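The crop shows deck corners at about (84,62), (678,48), (92,240) and (686,227). The left wing's yellow mark is at (175,443) and the right one's is at (611,418). From these I can compute the unit pose.

```bash
cat >> h.py <<'E'
def R2(y): return np.array([[np.cos(y),-np.sin(y),0],[np.sin(y),np.cos(y),0],[0,0,1]])
s=np.sin(np.pi/6);c=np.cos(np.pi/6)
PA=np.array([[c,0,-s],[0,1,0],[s,0,c]]) # cols: upslope, left, normal, in unit frame
def panelpt(u,d,y,h):  # unit frame: d from hinge downslope, y left, h above outer face (panel shut)
    return np.array([.04,0,.175])+PA@np.array([-d,y,h+.005])
E
python3 - <<'E'
from h import *
from scipy.optimize import least_squares
p=bot.camera_params("top")
def c2(u,v): return (250+(u+.5)/4-.5,115+(v+.5)/3.75-.5)
px=[c2(84,62),c2(678,48),c2(92,240),c2(686,227)]
U=[(.13,.17),(.13,-.17),(.04,.17),(.04,-.17)]
W=[onz(p,q,.175) for q in px]; print(np.round(W,4))
# more: pad centre top, panel lower corners, dots
pts=[np.array([a,b,.175]) for a,b in U]+[panelpt(0,.118,0,.004),panelpt(0,.185,.148,0),panelpt(0,.185,-.148,0)]
px+= [c2(389,430),c2(138,533),c2(638,520)]
def res(v): return np.concatenate([proj(p,R2(v[2])@P+[v[0],v[1],0])-q for P,q in zip(pts,px)])
r=least_squares(res,[.65,0,0]); print(r.x,np.round(r.fun.reshape(-1,2),2))
np.save("unit0.npy",r.x)
for y in (.1,-.1):
  print(proj(p,R2(r.x[2])@panelpt(0,.105,y,.034)+[r.x[0],r.x[1],0]),R2(r.x[2])@panelpt(0,.105,y,.021)+[r.x[0],r.x[1],0])
E
```

```text
[[ 0.7976  0.1042  0.175 ]
 [ 0.8167 -0.2344  0.175 ]
 [ 0.6874  0.0961  0.175 ]
 [ 0.7049 -0.2385  0.175 ]]
[ 0.66019435 -0.07293764  0.05409854] [[-0.07  7.16]
 [ 0.58  7.4 ]
 [-1.22 -1.57]
 [ 0.87 -1.88]
 [ 0.1  -3.83]
 [-0.29 -3.6 ]
 [-0.02 -3.7 ]]
[303.92518703 226.07965487] [0.59094799 0.02345908 0.14501666]
[392.35094676 223.66935621] [ 0.60176243 -0.17624832  0.14501666]
```

```bash
python3 - <<'E'
from h import *
from scipy.optimize import least_squares
p=bot.camera_params("top")
def c2(u,v): return (250+(u+.5)/4-.5,115+(v+.5)/3.75-.5)
px=[c2(84,62),c2(678,48),c2(92,240),c2(686,227),c2(389,430),c2(138,533),c2(638,520)]
def res(v):
  pts=[np.array([a,b,.175]) for a,b in [(v[3],.17),(v[3],-.17),(.04,.17),(.04,-.17)]]+[panelpt(0,.118,0,.004),panelpt(0,.185,.148,0),panelpt(0,.185,-.148,0)]
  return np.concatenate([proj(p,R2(v[2])@P+[v[0],v[1],0])-q for P,q in zip(pts,px)])
r=least_squares(res,[.65,0,0,.13]); print(r.x,np.round(r.fun.reshape(-1,2),2))
np.save("unit0.npy",r.x)
for y in (.1,-.1):
  print(proj(p,R2(r.x[2])@panelpt(0,.105,y,.034)+[r.x[0],r.x[1],0]),R2(r.x[2])@panelpt(0,.105,y,.021)+[r.x[0],r.x[1],0])
E
```

```text
[ 0.65343311 -0.07331728  0.05374044  0.15395345] [[-0.2  -0.18]
 [ 0.18  0.17]
 [-1.14  1.35]
 [ 1.06  1.07]
 [ 0.22 -0.93]
 [-0.23 -0.76]
 [ 0.12 -0.83]]
[304.00803817 229.03597577] [0.58422128 0.02310424 0.14501666]
[392.4991975  226.64386174] [ 0.5949642  -0.17660703  0.14501666]
```

```bash
cat >> h.py <<'E'
try: UX,UY,UYAW=np.load("unit.npy")[:3]
except Exception: UX,UY,UYAW=np.load("unit0.npy")[:3]
RU=R2(UYAW)
def W(P): return RU@P+[UX,UY,0]
def toolrot(ang,tilt=np.pi/6):
    # tool y = into panel (tilt from vertical about unit y); tool x = upslope dir rotated by ang about outward normal
    s,c=np.sin(tilt),np.cos(tilt)
    up=np.array([c,0,s]);n=np.array([-s,0,c]);l=np.array([0,1,0])
    x=np.cos(ang)*up+np.sin(ang)*l
    y=-n; z=np.cross(x,y)
    return RU@np.column_stack([x,y,z])
E
python3 - <<'E'
from h import *
q0=bot.get_qpos()
for y in (.1,-.1,0):
  for a in np.radians([-180,-135,-90,-75,-45,0,17,45,90,105,135,180]):
    for h in (.012,.15):
      q=bot.inverse_kinematics(W(panelpt(0,.105,y,h)),toolrot(a))
      print(y,round(np.degrees(a)),h,None if q is None else np.round(q,2))
p=bot.camera_params("wrist");C=-p["R"].T@p["t"];Rt=bot.get_tcp_rot()
print(Rt.T@(C-bot.get_eef_pos()),np.round(Rt.T@p["R"].T,3))
E
```

```text
0.1 -180 0.012 [ 0.22  0.61 -0.46  2.27  2.24  0.36  0.91]
0.1 -180 0.15 [ 0.45  0.3  -0.7   2.3   1.29  0.26  1.8 ]
0.1 -135 0.012 [ 0.11  0.59 -0.3   2.27  2.44  0.29  1.47]
0.1 -135 0.15 [ 0.7   0.39 -1.06  2.3   1.38  0.44  2.5 ]
0.1 -90 0.012 [ 0.13  0.59 -0.33  2.27  2.4   0.3   2.3 ]
0.1 -90 0.15 [ 0.45  0.3  -0.7   2.3   1.29  0.26 -2.91]
0.1 -75 0.012 [ 0.13  0.59 -0.33  2.27  2.4   0.3   2.56]
0.1 -75 0.15 [ 0.45  0.3  -0.7   2.3   1.29  0.26 -2.65]
0.1 -45 0.012 [ 0.58  0.81 -1.06  2.26  1.88  0.74 -2.58]
0.1 -45 0.15 [ 0.45  0.3  -0.7   2.3   1.29  0.26 -2.12]
0.1 0 0.012 [ 0.58  0.81 -1.06  2.26  1.88  0.74 -1.79]
0.1 0 0.15 [ 0.45  0.3  -0.7   2.3   1.29  0.26 -1.34]
0.1 17 0.012 [ 0.58  0.81 -1.06  2.26  1.88  0.74 -1.5 ]
0.1 17 0.15 [ 0.45  0.3  -0.7   2.3   1.29  0.26 -1.04]
0.1 45 0.012 [ 0.58  0.81 -1.06  2.26  1.88  0.74 -1.01]
0.1 45 0.15 [ 0.45  0.3  -0.7   2.3   1.29  0.26 -0.55]
0.1 90 0.012 [ 0.58  0.81 -1.06  2.26  1.88  0.74 -0.22]
0.1 90 0.15 [ 0.45  0.3  -0.7   2.3   1.29  0.26  0.23]
0.1 105 0.012 [ 0.58  0.81 -1.06  2.26  1.88  0.74  0.04]
0.1 105 0.15 
[... 2408 characters left out ...]
7  0.42 -1.06  2.26  1.25  0.33 -0.74]
0 45 0.012 [ 0.71  0.73 -0.87  2.23  1.96  0.47 -0.89]
0 45 0.15 [ 0.97  0.42 -1.06  2.26  1.25  0.33 -0.26]
0 90 0.012 [ 0.71  0.73 -0.87  2.23  1.96  0.47 -0.11]
0 90 0.15 [ 0.97  0.42 -1.06  2.26  1.25  0.33  0.53]
0 105 0.012 [ 0.71  0.73 -0.87  2.23  1.96  0.47  0.16]
0 105 0.15 [ 0.97  0.42 -1.06  2.26  1.25  0.33  0.79]
0 135 0.012 [ 0.71  0.73 -0.87  2.23  1.96  0.47  0.68]
0 135 0.15 [ 0.97  0.42 -1.06  2.26  1.25  0.33  1.32]
0 180 0.012 [ 0.44  0.61 -0.44  2.23  2.45  0.24  0.92]
0 180 0.15 [ 0.97  0.42 -1.06  2.26  1.25  0.33  2.1 ]
[-0.00036945 -0.14210387  0.06865904] [[ 1.     0.    -0.001]
 [ 0.001 -0.271  0.962]
 [ 0.    -0.962 -0.271]]
```

```bash
python3 - <<'E'
from h import *
P=W(panelpt(0,.13,0,.14)); R=toolrot(np.pi/2,np.radians(20))
print(P,bot.inverse_kinematics(P,R))
# lift first, then swing to above
bot.movep(np.array([.168,.627,.36]),bot.get_tcp_rot())
q=bot.inverse_kinematics(P,R); print(q)
bot.movep(P,R)
print(bot.get_qpos(),bot.get_t())
p=bot.camera_params("wrist"); im=bot.capture("wrist"); cv2.imwrite("pics/w1.png",im[:,:,::-1])
import pickle; pickle.dump(p,open("w1.pkl","wb"))
E
```

```text
[ 0.50855926 -0.08111037  0.23557368] [ 0.07781025  0.30590304  0.09374833  2.19252066 -0.32985997  0.318481
  2.08371921]
[ 0.04551546  0.30706563  0.13531442  2.19332508 -0.37336391  0.32267338
  2.12777265]
[ 0.04470795  0.30724922  0.13475353  2.1927769  -0.3733517   0.32277443
  2.12763294] 3.5167
```

View pics/w1.png

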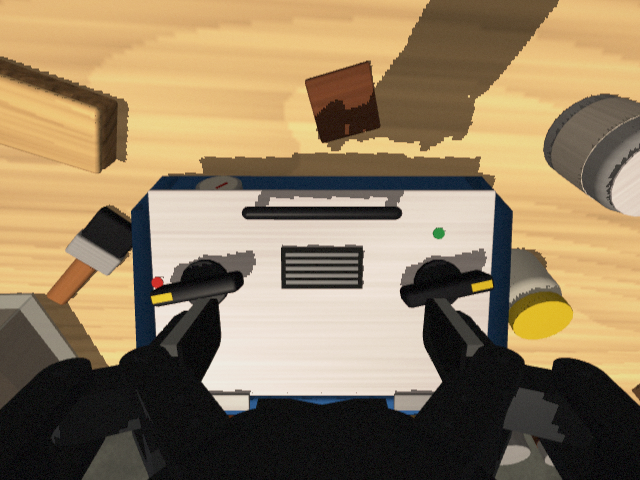

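The wrist view is upside down, with the robot side at the top. It shows the pad at (322,268), the handle bar at (322,213), the left wing from (402,295) to (493,281) and the right wing from (152,297) to (243,279). I'll refine the pose from masks.

```bash
python3 - <<'E'
from h import *
import pickle
from scipy.optimize import least_squares
im=cv2.imread("pics/w1.png"); g=cv2.cvtColor(im,6); p=pickle.load(open("w1.pkl","rb"))
def dark(x0,y0,x1,y1,t=90):
    m=np.zeros_like(g); m[y0:y1,x0:x1]=(g[y0:y1,x0:x1]<t)*255
    cs,_=cv2.findContours(m,0,2); c=max(cs,key=cv2.contourArea); return c
pad=cv2.minAreaRect(dark(272,238,375,300)); hb=cv2.minAreaRect(dark(236,200,410,225,60))
print("pad",pad,"handle",hb)
hsv=cv2.cvtColor(im,40); yel={}
m=cv2.inRange(hsv,(20,130,120),(35,255,255))
n,l,st,ce=cv2.connectedComponentsWithStats(m)
for i in range(1,n):
    if st[i,4]>20: print("yel",ce[i],st[i,4])
for col,rg in (("red",((0,150,100),(8,255,255))),("green",((50,100,60),(75,255,255)))):
    n,l,st,ce=cv2.connectedComponentsWithStats(cv2.inRange(hsv,*rg))
    for i in range(1,n):
        if st[i,4]>20: print(col,ce[i],st[i,4])
# fit
tp=bot.camera_params("top")
def c2(u,v): return (250+(u+.5)/4-.5,115+(v+.5)/3.75-.5)
obs=[(p,panelpt(0,.118,0,.004),pad[0],1),(p,panelpt(0,.166,0,.035),hb[0],1),
 (p,panelpt(0,.185,.148,0),(494,190),1),(p,panelpt(0,.185,-.148,0),(149,190),1),
 (tp,panelpt(0,.118,0,.004),c2(389,430),1),(tp,panelpt(0,.185,.148,0),c2(138,533),1),(tp,panelpt(0,.185,-.148,0),c2(638,520),1)]
def res(v): return np.concatenate([w*(proj(c,R2(v[2])@P+[v[0],v[1],0])-q) for c,P,q,w in obs])
r=least_squares(res,[.65,-.07,.05]); print(r.x,np.round(r.fun.reshape(-1,2),2))
r=least_squares(lambda v:res(v)[:8],[.65,-.07,.05]); print("wrist only",r.x,np.round(r.fun.reshape(-1,2),2))
E
```

```text
pad ((321.5, 266.5), (41.0, 81.0), 90.0) handle ((321.5, 212.5), (11.0, 159.0), 90.0)
yel [481.74566474 285.41618497] 173
yel [161.49431818 297.8125    ] 176
yel [542.50955056 319.89101124] 1780
red [156.87878788 282.13131313] 99
green [438.19148936 232.85106383] 94
[ 0.6488509  -0.07316448  0.05522188] [[-0.04  3.46]
 [-0.04  0.88]
 [ 4.24  0.17]
 [-4.18  0.09]
 [ 0.16  1.03]
 [-0.27  1.27]
 [ 0.13  1.01]]
wrist only [ 0.64855513 -0.07315628  0.05544342] [[-0.03  3.19]
 [-0.05  0.53]
 [ 4.36 -0.18]
 [-4.28 -0.19]]
```

```bash
python3 - <<'E'
from h import *
import pickle
v=np.array([.64885,-.07316,.0552]); p=pickle.load(open("w1.pkl","rb"))
P=lambda *a: R2(v[2])@panelpt(0,*a)+[v[0],v[1],0]
for n,a in dict(pl=(.118,.035,.004),pr=(.118,-.035,.004),pu=(.1,0,.004),pd=(.136,0,.004),wl=(.105,.1,.034),wr=(.105,-.1,.034),hl=(.166,.055,.035),hr=(.166,-.055,.035),cl=(.185,.148,0),cr=(.185,-.148,0),ul=(0,.148,0),ur=(0,-.148,0)).items():
    print(n,np.round(proj(p,P(*a)),1),np.round((p["R"]@P(*a)+p["t"])[2],3))
im=cv2.imread("pics/w1.png"); cv2.imwrite("pics/w1c.png",cv2.resize(im[165:325,130:520],None,fx=2.05,fy=2.05,interpolation=cv2.INTER_CUBIC))
E
```

```text
pl [362.9 270. ] 0.289
pr [280.1 269.9] 0.289
pu [321.5 290.8] 0.291
pd [321.5 248.8] 0.287
wl [452.7 293.8] 0.261
wr [190.2 293.7] 0.261
hl [395.7 213.4] 0.254
hr [247.3 213.4] 0.254
cl [498.2 190.2] 0.286
cr [144.8 190.1] 0.287
ul [487.5 399.9] 0.305
ur [155.5 399.7] 0.305
```

View pics/w1c.png

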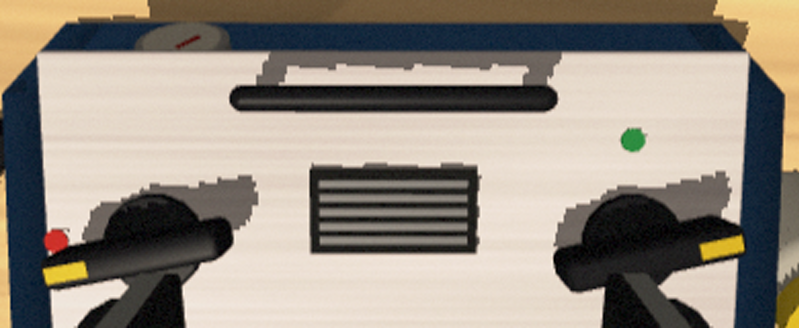

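```bash
python3 - <<'E'
from h import *
import pickle
from scipy.optimize import least_squares
p=pickle.load(open("w1.pkl","rb")); tp=bot.camera_params("top")
def c2(u,v): return (250+(u+.5)/4-.5,115+(v+.5)/3.75-.5)
PP=panelpt
obs=[(p,PP(0,.1,.035,.004),(363.1,288.2)),(p,PP(0,.1,-.035,.004),(281.1,288.2)),(p,PP(0,.136,.035,.004),(363.1,247.7)),(p,PP(0,.136,-.035,.004),(281.1,247.7)),
 (p,PP(0,.166,.06,.035),(402,213)),(p,PP(0,.166,-.06,.035),(241.6,213)),
 (p,PP(0,.185,.148,0),(494.9,190.4)),(p,PP(0,.185,-.148,0),(148.5,190.4)),
 (tp,PP(0,.118,0,.004),c2(389,430)),(tp,PP(0,.185,.148,0),c2(138,533)),(tp,PP(0,.185,-.148,0),c2(638,520))]
def res(v): return np.concatenate([(proj(c,R2(v[2])@P+[v[0],v[1],v[3]])-q) for c,P,q in obs])
r=least_squares(res,[.65,-.07,.05,0]); print(r.x,np.round(r.fun.reshape(-1,2),1))
np.save("unit.npy",r.x)
# wing tips angle: intersect plane at h=.034 (yellow mark on top)
v=r.x
n=R2(v[2])@PA[:,2]
for y,uv in ((.1,(481.75,285.4)),(-.1,(161.5,297.8))):
    o,d=ray(p,uv); C=R2(v[2])@PP(0,.105,y,.034)+[v[0],v[1],v[3]]
    X=o+d*((C-o)@n)/(d@n); L=(R2(v[2])@PA).T@(X-C); print(y,L,"angle",np.degrees(np.arctan2(L[1],L[0])))
E
```

```text
[ 0.65127955 -0.07265852  0.05578327 -0.00496018] [[-0.9  0.7]
 [ 0.4  0.7]
 [-0.4 -0.1]
 [-0.1 -0. ]
 [-0.9 -0.2]
 [ 1.  -0.2]
 [ 0.4 -0.4]
 [ 0.  -0.3]
 [-0.2  0.3]
 [-0.4  0.5]
 [-0.4  0.2]]
0.1 [-4.85401871e-03  2.41133475e-02 -3.85701105e-18] angle 101.38153851396282
-0.1 [ 4.97333081e-03 -2.50445742e-02  3.85551733e-17] angle -78.7683652438845
```

```bash
python3 - <<'E'
import re
s=open('h.py').read()
s=s.replace("def W(P): return RU@P+[UX,UY,0]","UZ=0.0\ndef W(P): return RU@P+[UX,UY,UZ]"); open('h.py','w').write(s)
E
python3 - <<'E'
from h import *
bot.grip(0.0)
P=W(panelpt(0,.05,0,.05)); R=toolrot(.2)
q=bot.inverse_kinematics(P,R); print(np.round(q,2))
bot.movep(W(panelpt(0,.05,0,.1)),R); print(np.round(bot.get_qpos(),2))
bot.move_linear(W(panelpt(0,.05,0,.015)),R,speed=.1)
print(bot.get_contact_force())
hit=bot.move_linear(W(panelpt(0,.05,0,-.012)),speed=.015,max_force=3)
print(hit,bot.get_contact_force())
e=bot.get_eef_pos(); L=(RU@PA).T@(e-W(panelpt(0,0,0,0))); print(L, "plane offset",L[2])
bot.move_linear(W(panelpt(0,.05,0,.06)),speed=.1)
print(bot.get_t())
for y in(.1,-.1):
  for h in(.08,.012):
    for a in (.2,.9,1.57): 
      q=bot.inverse_kinematics(W(panelpt(0,.105,y,h)),toolrot(a)); print(y,h,a,None if q is None else np.round(q,2))
E
```

```text
[ 0.61  0.57 -0.7   2.12  1.48  0.28 -1.06]
[ 0.65  0.45 -0.7   2.13  1.09  0.25 -0.69]
[-0.13432748  0.04049899  0.17681508]
True [-2.45034701  0.53423701  7.64877889]
[-5.01368219e-02 -3.84227517e-05 -2.87382177e-03] plane offset -0.0028738217715814757
9.6583
0.1 0.08 0.2 [ 0.31  0.46 -0.57  2.31  1.89  0.3  -1.72]
0.1 0.08 0.9 [ 0.31  0.46 -0.57  2.31  1.89  0.3  -1.02]
0.1 0.08 1.57 [ 0.33  0.46 -0.59  2.31  1.88  0.31 -0.33]
0.1 0.012 0.2 [ 0.34  0.64 -0.63  2.27  2.09  0.45 -1.87]
0.1 0.012 0.9 [ 0.24  0.61 -0.49  2.27  2.22  0.37 -1.31]
0.1 0.012 1.57 [ 0.21  0.6  -0.45  2.27  2.26  0.35 -0.69]
-0.1 0.08 0.2 [ 0.96  0.58 -0.83  2.17  1.42  0.23 -0.78]
-0.1 0.08 0.9 [ 0.97  0.59 -0.85  2.17  1.43  0.24 -0.08]
-0.1 0.08 1.57 [ 0.98  0.6  -0.87  2.17  1.44  0.26  0.58]
-0.1 0.012 0.2 [ 0.92  0.76 -0.87  2.14  1.81  0.36 -1.11]
-0.1 0.012 0.9 [ 0.92  0.76 -0.87  2.14  1.81  0.36 -0.41]
-0.1 0.012 1.57 [ 0.83  0.71 -0.72  2.14  1.91  0.25  0.13]
```

```bash
sed -i 's/^UZ=0.0/UX,UZ=.6505,-.0034/' h.py; cat >> h.py <<'E'
def loc():
    e=bot.get_eef_pos(); return (RU@PA).T@(e-W(panelpt(0,0,0,0)))
def F(): return np.round((RU@PA).T@bot.get_contact_force(),1)
E
python3 - <<'E'
from h import *
a=.2
bot.grip(.045)
bot.movep(W(panelpt(0,.105,.1,.09)),toolrot(a))
print(np.round(bot.get_qpos(),2),F())
print(bot.move_linear(W(panelpt(0,.105,.1,.012)),speed=.06,max_force=8),F(),loc())
bot.grip(0.0,50); print(bot.get_opening(),F(),np.round(bot.get_ft_torque(),2))
cv2.imwrite("pics/w2.png",bot.capture("wrist")[:,:,::-1]); cv2.imwrite("pics/t2.png",cv2.resize(bot.capture("top")[115:275,250:440],None,fx=4,fy=3.75)[:,:,::-1])
print(bot.get_t())
E
```

```text
[ 0.32  0.44 -0.58  2.31  1.86  0.3  -1.69] [ 0.3 -0.5  0.1]
False [0.2 0.8 0.3] [-0.10477348  0.10002352  0.01230841]
0.012994786682988743 [ 0.6 -0.8  4.1] [-0.16  0.66  0.01]
12.8
```

View pics/w2.png

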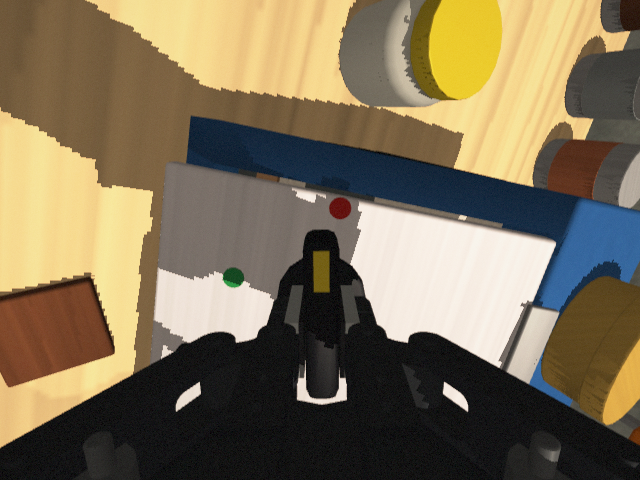

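View pics/t2.png

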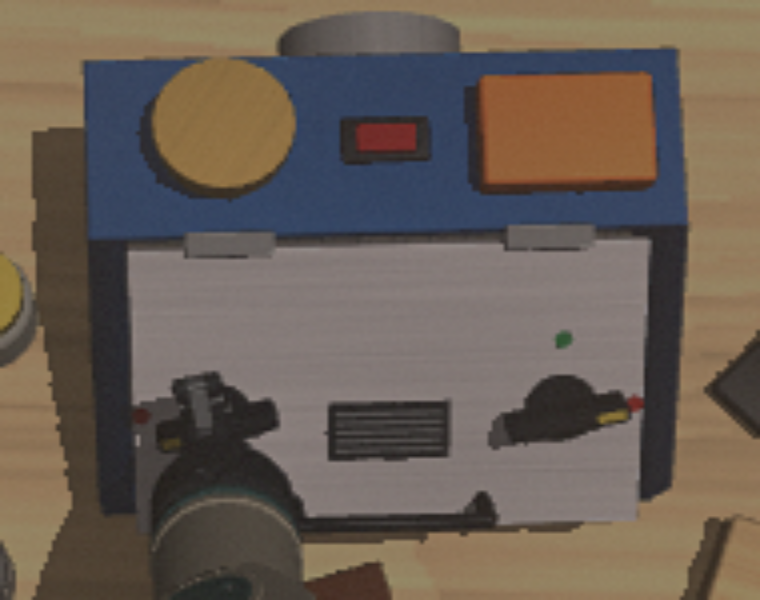

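The wing is gripped cleanly, with 13 mm between the fingers. Joint 7's axis is the fastener axis, so I'll turn that joint alone.

```bash
cat >> h.py <<'E'
def turn(total,steps):
    q=np.array(bot.get_qpos()); q0=q.copy()
    for k in range(1,steps+1):
        q=q0.copy(); q[6]+=total*k/steps; bot.move_j(q)
        M=bot.get_ft_torque(); R=bot.get_tcp_rot()
        print(round(q[6]-q0[6],2),"F",F(),"Maxis",round(float(M@(-R[:,1])),2),"op",round(bot.get_opening(),4))
E
python3 - <<'E'
from h import *
turn(1.36,6); turn(.04,1); print(loc(),bot.get_t(),F())
cv2.imwrite("pics/w3.png",bot.capture("wrist")[:,:,::-1])
E
```

```text
0.23 F [ 0.7 -1.   3.8] Maxis 0.15 op 0.0132
0.45 F [-0.1 -0.2  3.4] Maxis 0.15 op 0.0128
0.68 F [ 0.9 -0.3  3.8] Maxis 0.18 op 0.0128
0.91 F [-0.3 -0.6  4.3] Maxis 0.13 op 0.0131
1.13 F [0.8 0.  4.3] Maxis 0.14 op 0.0133
1.36 F [0.9 0.4 4.5] Maxis 0.16 op 0.0127
0.04 F [0.3 1.4 3.8] Maxis -0.7 op 0.013
[-0.104929    0.10018357  0.01224297] 15.05 [0.3 1.4 3.8]
```

View pics/w3.png

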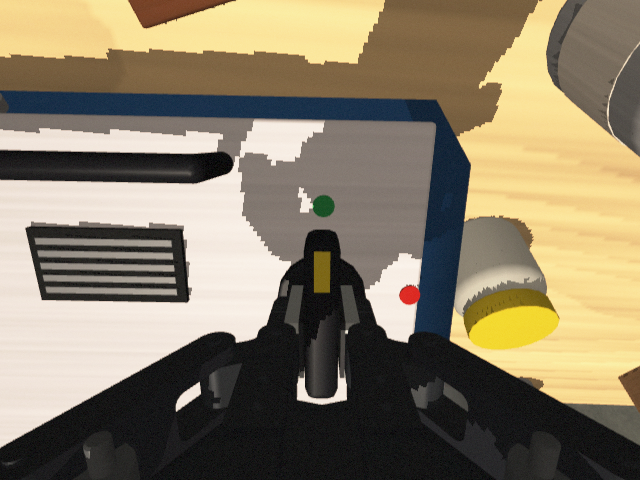

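The left wing's mark at (322,270) lines up with the green dot at (323,206), and the torque jump shows it is at its stop. Now the right one.

```bash
python3 - <<'E'
from h import *
turn(-.03,1)
bot.grip(.045)
bot.move_linear(W(panelpt(0,.105,.1,.09)),speed=.12)
bot.movep(W(panelpt(0,.105,-.1,.1)),toolrot(.2))
print(np.round(bot.get_qpos(),2),F(),loc())
print(bot.move_linear(W(panelpt(0,.105,-.1,.012)),speed=.06,max_force=8),F(),loc())
bot.grip(0.0,50); print(bot.get_opening(),F(),np.round(bot.get_qpos(),2))
turn(1.36,6); turn(.04,1); print(loc(),bot.get_t(),F())
cv2.imwrite("pics/w4.png",bot.capture("wrist")[:,:,::-1])
E
```

```text
-0.03 F [ 0.6 -0.4  4.6] Maxis -0.16 op 0.0125
[ 1.01  0.56 -0.89  2.18  1.31  0.25 -0.67] [ 0.   0.6 -0.7] [-0.10516534 -0.09861301  0.09960805]
False [0.4 0.4 0.2] [-0.10484711 -0.10010217  0.01226759]
0.013413406601589439 [-0.1  0.5  3.2] [ 0.92  0.76 -0.86  2.14  1.84  0.36 -1.14]
0.23 F [-0.1  0.2  2.4] Maxis 0.13 op 0.0126
0.45 F [-0.  -0.4  2.4] Maxis 0.16 op 0.0127
0.68 F [ 0.7 -0.1  2.7] Maxis 0.05 op 0.013
0.91 F [ 0.7 -0.2  4.2] Maxis 0.19 op 0.0131
1.13 F [0.6 0.2 3.7] Maxis 0.12 op 0.0131
1.36 F [1.1 1.2 3.7] Maxis 0.13 op 0.0129
0.04 F [0.6 1.3 3.6] Maxis -0.36 op 0.0126
[-0.10501189 -0.09984118  0.01221895] 21.625 [0.6 1.3 3.6]
```

View pics/w4.png

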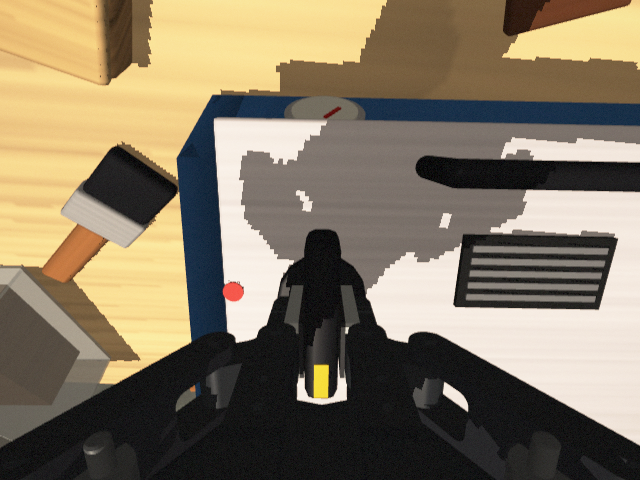

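Both fasteners are at their stops. Next I'll press the pad in small steps.

```bash
python3 - <<'E'
from h import *
turn(-.03,1)
bot.grip(.045)
bot.move_linear(W(panelpt(0,.105,-.1,.09)),speed=.12)
bot.grip(0.0)
bot.movep(W(panelpt(0,.118,0,.06)),toolrot(np.pi/2))
print(np.round(bot.get_qpos(),2),F(),loc())
bot.move_linear(W(panelpt(0,.118,0,.008)),speed=.06,max_force=5)
print(F(),loc(),bot.get_t())
f0=F()[2]
for h in np.arange(.004,-.0065,-.001):
    hit=bot.move_linear(W(panelpt(0,.118,0,h)),speed=.008,max_force=12)
    f=F(); print(round(h,4),hit,f,np.round(loc()[2]*1e3,2))
    if f[2]>22: break
print(bot.get_t())
E
```

```text
-0.03 F [0.7 1.8 4.1] Maxis -0.13 op 0.0129
[ 0.69  0.58 -0.76  2.3   2.01  0.33 -0.2 ] [-0.1  0.6 -0.7] [-0.1177517  -0.00061716  0.05996552]
[-0.2 -0.7  0.4] [-1.17939128e-01  7.74297518e-05  8.19923597e-03] 25.4417
0.004 False [-0.3 -0.1  1. ] 3.96
0.003 False [-0.  -0.5  2.3] 3.09
0.002 False [-0.9  0.3  5.1] 2.15
0.001 False [-0.4 -0.7  6.3] 1.16
0.0 False [-0.8 -0.3  8.1] 0.19
-0.001 False [0.1 0.  9.5] -0.65
-0.002 False [-0.6  0.1 11.6] -1.45
-0.003 False [-0.4 -0.6 12.5] -2.4
-0.004 False [-1.2 -1.7 13.2] -3.36
-0.005 False [-0.9  0.  13.1] -4.35
-0.006 False [-0.2 -0.4 13.2] -5.33
28.8417
```

```bash
python3 - <<'E'
from h import *
bot.move_linear(W(panelpt(0,.118,0,.03)),speed=.03)
print(F()); 
bot.move_linear(W(panelpt(0,.13,0,.13)),speed=.15)
bot.sleep(.2); print(F(),loc(),bot.get_t())
import pickle; p=bot.camera_params("wrist"); pickle.dump(p,open("w5.pkl","wb"))
cv2.imwrite("pics/w5.png",bot.capture("wrist")[:,:,::-1])
E
```

```text
[ 0.2  0.9 -0.2]
[-0.4 -0.7 -0. ] [-0.13019225  0.00024054  0.1295648 ] 31.25
```

View pics/w5.png

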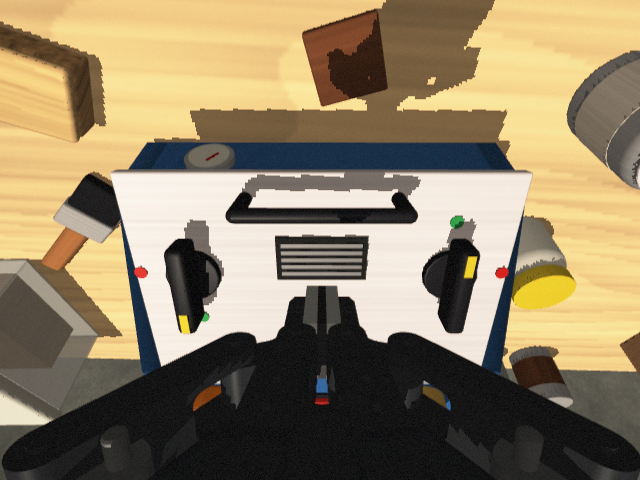

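The panel has sprung ajar. Both wings point up and down the slope, at (183,285) and (458,285), and the handle bar is at (322,216). I'll work out the panel angle and plan the handle arc.

```bash
cat >> h.py <<'E'
def Ry(a): return np.array([[np.cos(a),0,np.sin(a)],[0,1,0],[-np.sin(a),0,np.cos(a)]])
HG=np.array([.04,0,.175])
def pan(d,y,h,al): return W(HG+Ry(al)@PA@np.array([-d,y,h+.005]))
E
python3 - <<'E'
from h import *
import pickle
from scipy.optimize import least_squares
p=pickle.load(open("w5.pkl","rb"))
f=lambda a:np.concatenate([proj(p,pan(.166,0,.035,a[0]))-[322,215.5],proj(p,pan(.118,0,.004,a[0]))-[322,258],proj(p,pan(.185,.148,0,a[0]))-[531,171],proj(p,pan(.185,-.148,0,a[0]))-[112,171]])
r=least_squares(f,[.2]); print(r.x,np.round(r.fun,1))
al=r.x[0]
# plan: tilt of tool (from vertical) as function of alpha, jaws along slope (ang 0 or pi)
q=bot.get_qpos(); print(np.round(q,2))
for ang in (0,np.pi):
  for t0,t1 in ((.35,.35),(.35,.0),(.35,.2),(.2,.2)):
    out=[]
    for a in np.linspace(al,1.7,6):
      tl=t0+(t1-t0)*(a-al)/(1.7-al); R=toolrot(ang,tl)
      P=pan(.166,0,.035,a)+R[:,1]*.016
      q=bot.inverse_kinematics(P,R); out.append(None if q is None else np.round(q,2).tolist())
    print(round(ang,1),t0,t1); print(*out,sep="\n")
E
```

```text
[0.13859471] [-0.3 -1.9 -0.4  1.8  0.1  1.2  0.1  1. ]
[ 0.83  0.42 -0.87  2.34  1.65  0.24  0.13]
0 0.35 0.35
[0.8, 0.73, -1.0, 2.24, 1.51, 0.55, -1.28]
[0.77, 0.56, -0.89, 2.19, 1.13, 0.44, -0.93]
[0.68, 0.43, -0.75, 2.1, 0.65, 0.44, -0.47]
[0.63, 0.4, -0.7, 1.97, 0.44, 0.54, -0.27]
[0.59, 0.42, -0.68, 1.83, 0.4, 0.66, -0.23]
[0.52, 0.48, -0.65, 1.68, 0.4, 0.75, -0.22]
0 0.35 0.0
[0.8, 0.73, -1.0, 2.24, 1.51, 0.55, -1.28]
[0.71, 0.55, -0.84, 2.13, 0.9, 0.49, -0.71]
[0.58, 0.45, -0.65, 1.98, 0.45, 0.62, -0.28]
[0.53, 0.46, -0.63, 1.79, 0.35, 0.86, -0.19]
[0.46, 0.53, -0.61, 1.57, 0.34, 1.08, -0.17]
[0.36, 0.63, -0.55, 1.32, 0.33, 1.28, -0.14]
0 0.35 0.2
[0.8, 0.73, -1.0, 2.24, 1.51, 0.55, -1.28]
[0.75, 0.55, -0.87, 2.17, 1.03, 0.46, -0.83]
[0.64, 0.44, -0.7, 2.05, 0.54, 0.51, -0.36]
[0.58, 0.42, -0.66, 1.89, 0.39, 0.68, -0.22]
[0.54, 0.46, -0.66, 1.72, 0.37, 0.84, -0.2]
[0.46, 0.54, -0.62, 1.53, 0.37, 0.99, -0.18]
0 0.2 0.2
[0.69, 0.69, -0.86, 2.11, 1.05, 0.57, -0.85]
[0.62, 0.53, -0.72, 2.07, 0.67, 0.55, -0.49]
[0.57, 0.46, -0.65, 1.97, 0.44, 0.64, -0.27]
[0.55, 0.44, -0.64, 1.84, 
[... 530 characters left out ...]
]
[-0.59, 0.65, 1.15, 1.82, -0.78, 1.03, -2.23]
[-0.54, 0.72, 1.15, 1.6, -0.73, 1.23, -2.35]
[-0.46, 0.82, 1.14, 1.35, -0.74, 1.43, -2.43]
3.1 0.35 0.2
[0.61, 0.61, -0.68, 2.24, 1.48, 0.32, 1.88]
[0.9, 0.68, -1.17, 2.16, 1.21, 0.67, 2.14]
[0.85, 0.55, -1.06, 2.04, 0.84, 0.66, 2.49]
[-0.53, 0.51, 0.96, 1.92, -0.75, 0.79, -2.26]
[-0.58, 0.64, 1.15, 1.75, -0.82, 1.03, -2.25]
[-0.53, 0.72, 1.15, 1.56, -0.82, 1.16, -2.33]
3.1 0.2 0.2
[0.83, 0.82, -1.15, 2.11, 1.21, 0.8, 2.15]
[0.82, 0.66, -1.06, 2.06, 0.94, 0.73, 2.39]
[0.82, 0.58, -1.06, 1.96, 0.76, 0.79, 2.56]
[-0.52, 0.54, 0.96, 1.87, -0.69, 0.87, -2.32]
[-0.57, 0.65, 1.15, 1.72, -0.8, 1.06, -2.27]
[-0.53, 0.72, 1.15, 1.56, -0.82, 1.16, -2.33]
```

```bash
python3 - <<'E'
from h import *
al=.16
R=toolrot(0,.35); P=pan(.166,0,.035,al)+R[:,1]*.012
bot.grip(.05)
bot.movep(P-R[:,1]*.08,R); print(np.round(bot.get_qpos(),2),F(),bot.get_t())
print(bot.move_linear(P,speed=.07,max_force=5),F())
cv2.imwrite("pics/w6.png",bot.capture("wrist")[:,:,::-1])
bot.grip(0.0,20); print(bot.get_opening(),F(),bot.get_t())
cv2.imwrite("pics/w7.png",bot.capture("wrist")[:,:,::-1])
E
```

```text
[ 0.82  0.45 -0.9   2.23  0.92  0.4  -0.73] [ 0.6 -0.2  0.6] 32.6667
False [-0.8  0.   0.9]
0.009204534129908886 [-2.  -0.5  3.5] 34.45
```

View pics/w7.png

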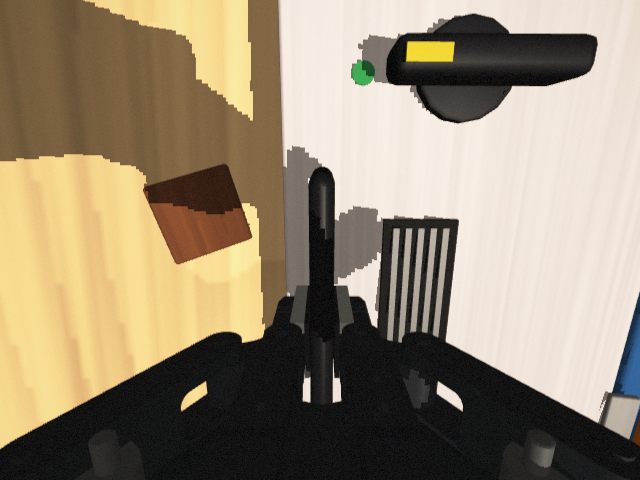

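The bar is pinched in the middle with 9 mm between the fingers. Now the swing.

```bash
python3 - <<'E'
from h import *
a0=.16
for a in np.linspace(.28,1.66,13):
    tl=.35-.15*(a-a0)/1.5; R=toolrot(0,tl)
    P=pan(.166,0,.035,a)+R[:,1]*.012
    hit=bot.move_linear(P,R,speed=.09,max_force=14)
    f=bot.get_contact_force(); print(round(a,2),hit,np.round(f,1),round(bot.get_opening(),4),round(bot.get_t(),2),np.round(bot.get_eef_pos()-P,3))
    if hit: break
cv2.imwrite("pics/s8.png",bot.capture("scene")[:,:,::-1]);cv2.imwrite("pics/w8.png",bot.capture("wrist")[:,:,::-1])
E
```

```text
0.28 False [-4.1 -0.4 -0.4] 0.0091 34.88 [-0.001 -0.    -0.   ]
0.4 False [-5.5  0.4 -0.1] 0.0089 35.24 [-0.002 -0.    -0.001]
0.51 False [-8.4  0.6  1.1] 0.0087 35.61 [-0.003 -0.    -0.001]
0.62 False [-11.    1.3   3.7] 0.009 35.98 [-0.004 -0.    -0.002]
0.74 False [-14.4   1.    5.8] 0.0089 36.34 [-0.005 -0.    -0.002]
0.86 False [-19.9   0.5  11.5] 0.0085 36.71 [-0.006 -0.001 -0.003]
0.97 False [-25.8  -0.1  18.6] 0.0091 37.08 [-0.007 -0.001 -0.002]
1.08 False [-28.3  -1.2  27.4] 0.0087 37.44 [-0.006 -0.001 -0.   ]
1.2 False [-22.3  -2.3  28.2] 0.009 37.81 [-0.002 -0.     0.002]
1.32 False [-13.2  -1.8  22.8] 0.0095 38.17 [ 0.001 -0.     0.004]
1.43 True [-1.7 -0.6  5.1] 0.0093 38.47 [ 0.002 -0.     0.003]
```

View pics/s8.png

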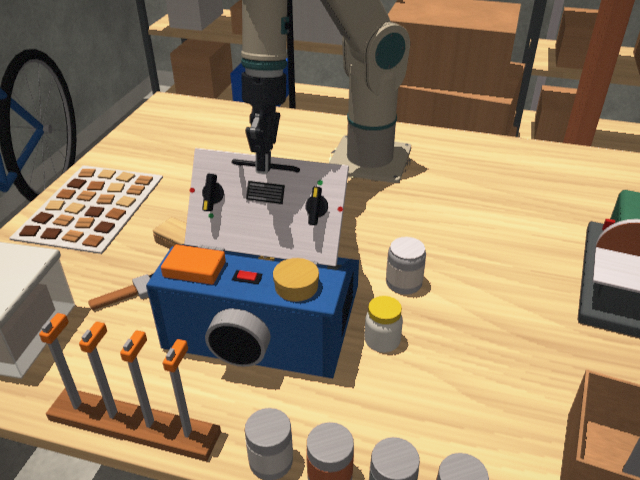

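View pics/w8.png

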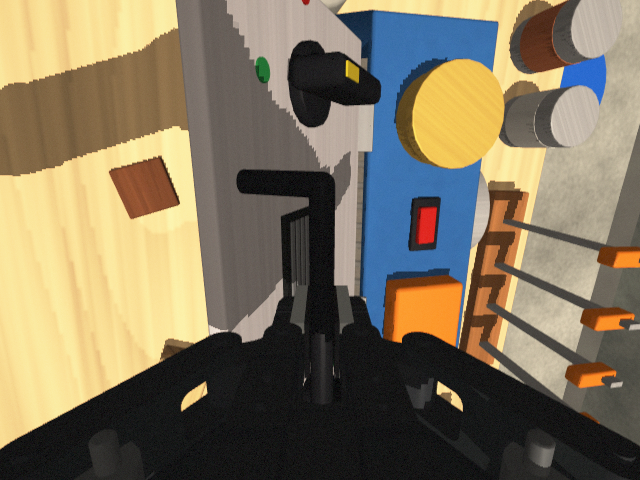

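The panel is about 80° along and still pinched. The force moved off smoothly because of a few mm of mismatch in the arc. I'll continue.

```bash
python3 - <<'E'
from h import *
a0=.16
for a in np.linspace(1.43,1.66,4):
    tl=.35-.15*(a-a0)/1.5; R=toolrot(0,tl)
    P=pan(.166,0,.035,a)+R[:,1]*.012
    hit=bot.move_linear(P,R,speed=.05,max_force=25)
    f=bot.get_contact_force(); print(round(a,2),hit,np.round(f,1),round(bot.get_opening(),4),round(bot.get_t(),2),np.round(bot.get_eef_pos()-P,3))
    if hit: break
cv2.imwrite("pics/w9.png",bot.capture("wrist")[:,:,::-1])
E
```

```text
1.43 False [-7.1 -1.  15.1] 0.0088 38.82 [ 0.001 -0.     0.002]
1.51 False [-3.5 -1.7 11.2] 0.009 39.23 [ 0.001 -0.     0.002]
1.58 False [-2.3 -0.1  8.7] 0.0089 39.63 [ 0.001 -0.     0.002]
1.66 False [-0.1 -0.4  6. ] 0.0088 40.04 [ 0.001 -0.     0.001]
```

View pics/w9.png

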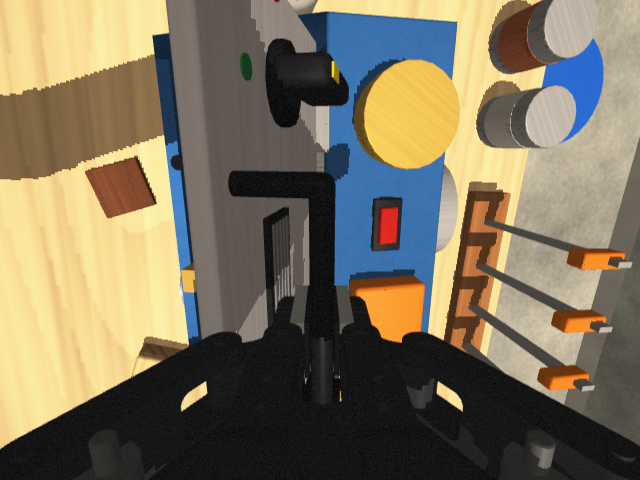

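```bash
python3 - <<'E'
from h import *
bot.grip(.021); print(np.round(bot.get_contact_force(),1),bot.get_opening())
e=bot.get_eef_pos(); R=bot.get_tcp_rot()
hit=bot.move_linear(e-R[:,1]*.09,speed=.06,max_force=6); print(hit,np.round(bot.get_contact_force(),1),np.linalg.norm(bot.get_eef_pos()-e))
if not hit:
    e=bot.get_eef_pos()
    bot.move_linear(e+np.array([-.12,0,.04]),speed=.15)
bot.sleep(.2); print(np.round(bot.get_contact_force(),1),bot.get_t())
for n in("scene","top"): cv2.imwrite(f"pics/{n}10.png",bot.capture(n)[:,:,::-1])
import pickle; pickle.dump(bot.camera_params("wrist"),open("w10.pkl","wb"));cv2.imwrite("pics/w10.png",bot.capture("wrist")[:,:,::-1])
E
```

```text
[-0.1 -0.   0.3] 0.02097634876740136
False [-0.9 -0.  -0.1] 0.08958625801491245
[ 0.2 -0.7 -0.4] 43.2
```

View pics/scene10.png

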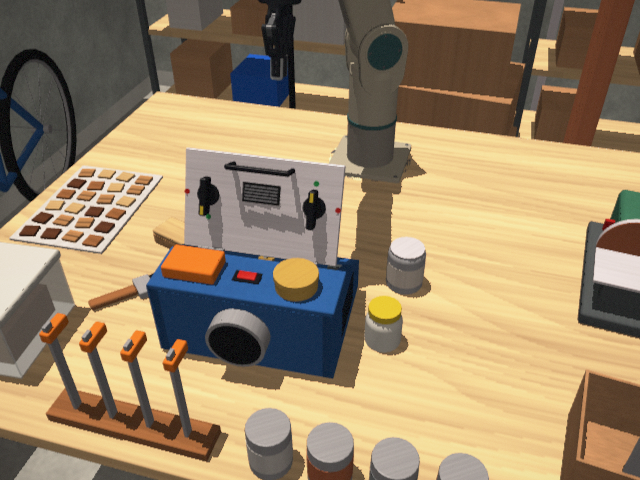

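View pics/top10.png

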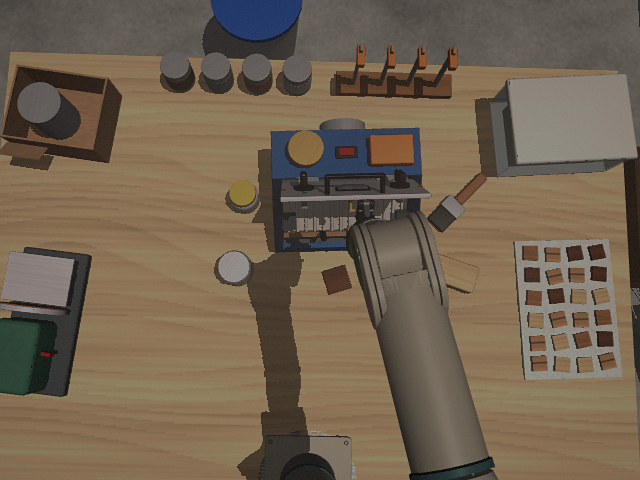

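View pics/w10.png

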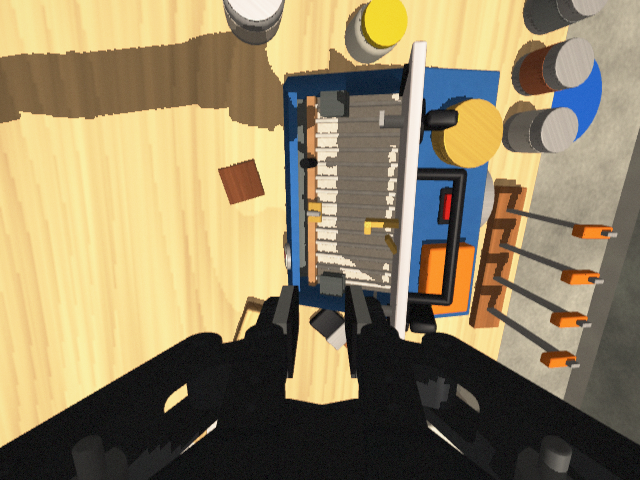

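The panel stands open and clear of the gripper, both wings are vertical on it, and the bystanders look unmoved. I'll check its angle from the upper-edge corners at (187,150) and (344,166) in the scene view, and also whether it is at rest.

```bash
python3 - <<'E'
from h import *
from scipy.optimize import least_squares
p=bot.camera_params("scene")
for f in [lambda a:np.concatenate([proj(p,pan(.185,-.148,0,a[0]))-[187,150],proj(p,pan(.185,.148,0,a[0]))-[344,166]]),
          lambda a:np.concatenate([proj(p,pan(.166,-.055,.035,a[0]))-[228,165],proj(p,pan(.166,.055,.035,a[0]))-[293,172]])]:
    r=least_squares(f,[1.6]); print(r.x,np.round(r.fun,1))
im=bot.capture("scene"); o=cv2.imread("pics/scene10.png")[:,:,::-1]; a=cv2.imread("pics/scene0.png")[:,:,::-1]
d=cv2.absdiff(im,np.ascontiguousarray(o)).max(2)[140:270,170:360]; print("rest diff px",(d>60).sum())
d=cv2.absdiff(im,np.ascontiguousarray(a)).max(2)
for n,(x0,y0,x1,y1) in dict(can=(385,238,428,293),jar=(363,296,405,352),tin=(270,268,322,300),sponge=(160,252,215,284),brush=(88,275,150,310)).items(): print(n,(d[y0:y1,x0:x1]>60).mean())
t0=cv2.imread("pics/top0.png");t1=cv2.imread("pics/top10.png"); d=cv2.absdiff(t0,t1).max(2)
for n,(x0,y0,x1,y1) in dict(can=(212,248,255,288),jar=(226,178,258,214),tin=(286,130,326,168),sponge=(368,132,416,166),brush=(428,172,488,232),tile=(320,262,346,296),block=(450,255,482,294)).items(): print(n,round((d[y0:y1,x0:x1]>40).mean(),3))
print(bot.get_t())
E
```

```text
[1.63177306] [-0.3 -0.8  1.2  1.5]
[1.55987637] [ 2.1 -0.2 -3.1 -0.1]
rest diff px 8
can 0.0587737843551797
jar 0.0008503401360544217
tin 0.0006009615384615385
sponge 0.0
brush 0.0
can 0.051
jar 0.003
tin 0.0
sponge 0.0
brush 0.002
tile 0.0
block 0.0
43.4
```

```bash
python3 - <<'E'
from h import *
import pickle
o=cv2.imread("pics/scene10.png");t=cv2.imread("pics/top10.png")
cv2.imwrite("pics/z.png",np.hstack([cv2.resize(o[140:240,175:365],None,fx=2.1,fy=2.1,interpolation=2),cv2.resize(t[160:260,260:440],None,fx=2.2,fy=2.1,interpolation=2)]))
p=bot.camera_params("scene");tp=bot.camera_params("top");w=pickle.load(open("w10.pkl","rb"))
for a in(1.5,1.56,1.6,1.64,1.7):
    print(a,*[np.round(proj(c,pan(*k,a)),1) for c in(p,tp,w) for k in ((.185,-.148,0),(.185,.148,0),(.166,.0,.035))])
E
```

```text
1.5 [192.  149.1] [347.3 167. ] [261.5 167.1] [429.6 208.5] [280.2 212.8] [354.4 190.6] [366.  387.8] [380.6  43.7] [417.8 238.3]
1.56 [189.6 148.9] [346.4 167. ] [259.8 168.3] [429.9 203.3] [280.  207.5] [354.4 185.4] [377.5 390.4] [396.   42.2] [430.1 238.7]
1.6 [188. 149.] [345.8 167.2] [258.6 169.3] [430.1 199.7] [279.8 203.9] [354.3 182. ] [385.4 392. ] [406.6  41.3] [438.3 238.9]
1.64 [186.4 149.3] [345.1 167.6] [257.4 170.5] [430.2 196. ] [279.7 200.2] [354.3 178.5] [393.3 393.3] [417.3  40.6] [446.4 239. ]
1.7 [183.9 150. ] [344.  168.5] [255.6 172.5] [430.4 190.5] [279.5 194.6] [354.1 173.3] [405.4 394.9] [433.7  39.6] [458.3 239. ]
```

View pics/z.png

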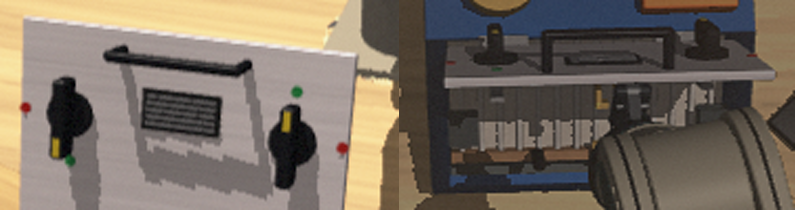

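The top view gives about 1.66 (outer-face edge row ~197, handle row ~177), and the wrist view gives about 1.68. Every estimate is above 1.5, so I'm handing in.

```bash
python3 - <<'E'
from h import *
print(np.round(bot.get_contact_force(),1),np.abs(bot.get_dq()).max(),bot.get_t()); bot.sign_off()
E
```

```text
[-0.7 -0.4 -0.4] 0.004812915516536976 43.4
the job is handed in; nothing more can be done
```

The dust-filter unit is open and I handed the job in at 43.4 s. `sign_off` reports no verdict, so the results below are from my own checks.

- **Fasteners:** I turned both anticlockwise until the torque jumped at their stops. In the last pictures, both wings point up and down the slope, with their yellow marks at the green dots.
- **Catch:** I pressed the pad with about 13 N until the force levelled off, then backed away. The panel sprang ajar; I measured about 0.14 rad against the stated 0.2, which still clears the 0.08 needed.
- **Panel:** I pinched the handle, swung the panel up, let go and backed away.
    - **Angle:** It stands at about 1.63–1.68 rad by the scene, top and wrist views. One rough handle reading disagreed at 1.56, but that is still above the 1.5 needed.
    - **At rest:** The scene pictures before and after the final pause are almost identical around the panel.
- **Bystanders:** Before-and-after comparison shows no movement. The stain can's image changed by about 5%, which I put down to the arm's shadow.
- **Final contact:** The force on the tool was down to sensor noise, so nothing is being touched.

Two readings did not match the calibration:
- **Panel height:** Touching the panel showed its surface about 3 mm lower than expected, so I corrected the pose.
- **Swing force:** A few mm of error in the arc raised the force to about 39 N at mid-swing. It stopped one move early on its force limit, and I continued in smaller steps, ending at about 6 N.

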